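# Put the extrusion away behind the board-holder post

## Robot

A 6-joint arm with a two-finger parallel gripper is mounted at the origin on the work surface. World frame = base frame: x ahead of the robot, y to its left, z up, the work surface at z = 0. Lengths are in m, angles in rad, forces in N, time in s.
With the tool pointing down it reaches from about 0.25 to 0.725 m from the base axis. Payload 4 kg.
Tool frame: the origin (TCP) lies midway between the tips of the shut fingers; the grasp point (between the pads) lies 19 mm behind it; z points along the fingers, y is the line along which they close (so a half turn about z gives the same grasp; the last joint's range is limited). The gripper opens to 85 mm and grips with 20 to 120 N. Pads are 22 mm wide; open, the fingers measure 114 mm over their backs; the gripper's body (76 mm by 85 mm) begins 54 mm behind the grasp point. The pads swing forward as they close: fully open they stand 13 mm farther back than shut.
Start: joints at [0, 0.241, 0.005, 1.335, 0, 1.571], TCP at [0.5, -0, 0.205] pointing down, gripper open.
Joint ranges: [-2.72, 2.72], [-1.05, 1.87], [-1.09, 1.28], [-1.99, 2.15], [-1.42, 1.44], [-3.14, 3.14]. Speed limits (rad/s): [2.79, 2.79, 3.14, 3.14, 3.14, 3.14].

## Interface

Orientations are given as a unit quaternion [x, y, z, w].
In Python, from workcell import bot gives the robot as it stands.
- The arm moves only by the tool move_arm, never from a script. Its argument "motion" is a list of rows, each an object of numbers: "x", "y", "z": the shift along the tool's x, y, z in cm; "yaw": the turn about the tool's z in degrees. A call has 1 to 20 rows; each row is the pose to reach, as a shift and turn from the pose commanded when the call began, along the tool's axes at that moment; what a row does not reach only later rows make up. A row lasts 1/8 s, in which the tool goes at most 62.5 mm and 10.7 degrees, less where a joint would pass 70% of its speed; a pose out of reach is approached as far as the arm can. A call with a gripper value outside its range is refused whole. "gripper" is the opening, from -1 (shut) to 1 (fully open), set as the call begins (left out, the last holds). The fingers move at their own pace and stop on an object; the grip force is fixed at half the most. Time passes only in rows, so rows that repeat a pose let the fingers close. It gives the time, the measured TCP pose, the force, the opening and the grip force at its end, in the units of the state.
- bot.get_obs(): the state, without advancing time (a new reading comes with each control period).
- bot.camera(name): name is "scene" or "side" or "wrist"; returns the picture (420x560x3 uint8, blue, green, red); there is no depth.
- bot.camera_model(name): a dict with "K" (3x3 intrinsics, pixels), "dist" ([k1, k2, p1, p2, k3] as OpenCV has them; the pictures are not rectified), "world_from_camera" (4x4, takes a point from camera to world coordinates). Camera axes: x right, y down, z forward; pixel columns grow to the right and rows downward; lengths in m; the calibration is good to about 2 mm. A picture is of the moment at which its call begins: read the wrist's pose just before it. camera_model takes no time and is no camera call; for the wrist camera it gives the pose at the moment of the call.
- bot.job_done(): hands the job in; it is judged then, once.
Trained networks look in the newest picture that a camera, given by its name, has taken for a name from the list of things; names that differ only in an ending like _2 or _b are one class to them, and where a whole thing is asked for, a point or a joint stands for the part that bears it (a point fixed in the world has none). Each returns a list of dicts, best first, with "score" (0 to 1); they miss things now and then, are a little off and sometimes report something else, mostly with a low value. They report only what shows in the picture. A call takes as long as a camera call. They do not tell look-alikes from the thing itself.
- bot.cut_out(camera, name): "mask" (420x560 bool, what is visible of it) and "centre" ([row, column] in pixels, amid what is visible of it).
The state is a dict: "clock": time; "joint_pos": joint angles; "joint_vel": joint speeds; "tau": joint torques, N m; "eef_pos": TCP position; "tool_rot": TCP orientation; "ft_force": force on the tool from outside, world axes, zero at the start; "ft_torque": the same for the moment, N m; "grip_width": finger opening in m; "grasp_force": force on a finger pad.
Only numpy, scipy, OpenCV 4.12 (cv2) and the standard library are available. Lean on these libraries where they do the work, as an engineer would, in place of code of your own. Each camera call takes 0.05 s, during which the arm holds its last target. There are 200 camera calls.

## Task

Put the loose length of aluminium extrusion away in the long open bay of the plywood rack at the back of the bench: slide it there by pushing its ends with the fingertips, one end going in first behind the board-holder post and the other then swung in, until it lies flush along the bay's back wall. Keep it flat on the bench, never gripping or lifting it, and leave the solder reel, the flux tin and the pliers where they are.

Things in the scene. Friction and masses are not known exactly. Their poses are not given: they have to be found in the camera images.
- bar: The loose length of bright aluminium extrusion with dark grooves, a straight square bar 30 x 30 mm and 300 mm long, 0.18 to 0.36 kg, lying flat on the bench in front of the rack. Origin: centre of its underside. Its own y axis runs along its length (x across it, z up). It slides on the bench with dry friction and stays where it is left. Pushed near one end, it swings and its other end draws back by about 0.4 of the push.
- bar_left (a point): Centre of the bar's end face at its own +y end, 150 mm from the middle, 15 mm above the underside. At the start this end is the nearer one to the post.
- bar_right (a point): Centre of the bar's other end face, at its own -y end.
- rack: Low plywood rack screwed to the bench, 34 mm high. Origin: on the bench at the foot of the bay's back wall, midway along it; x points into the back wall (away from the robot), y along the bay (to the robot's left). On top of its back, behind the wall, lie thin rods and small-part cups up to 52 mm above the bench.
- bay_mouth (a point): Middle of the mouth of the rack's bay, on the bench, 60 mm in front of the back wall (rack x = -60 mm). The bay is open above and towards the robot, its floor is the bench; it is 350 mm long (rack y -175 to +175 mm) between two cheeks, each 50 mm wide, 34 mm high, reaching 60 mm out from the back wall.
- post: Fixed board holder in front of the bay: axis 88 to 112 mm from its middle towards rack +y and 104 to 116 mm before the back wall, so the bar cannot go straight in. Origin on the bench on its axis, axes as the rack's. Grey round foot 50 mm wide, 34 mm high; steel column 22 mm wide; from 97 to 155 mm height a clamp head with red jaws and green circuit board, 80 (x) by 44 mm (y).
- reel: Orange-flanged reel of solder lying flat, 60 mm in diameter, 38 mm high, loose; leave it alone. Origin: centre of its underside.
- tin: Small round flux tin, white with a yellow lid, 54 mm in diameter, 22 mm high, loose; leave it alone. Origin: centre of its underside.
- pliers: Pliers with red handles lying flat, 165 mm long, 57 mm wide, 15 mm high, loose; leave them alone. Origin: under the pivot; the jaws reach 59 mm along +x, the handles 107 mm along -x.
There are look-alikes about, which are no part of the job. There is more than one size of the post; the one meant has the size given above.

How it is judged:
On the way:
1. one end of the bar is behind the post, between it and the back wall, with the bar still at an angle (((y of bar_left in the frame of post above 0 m and x of bar_left in the frame of post above 0.025 m) or (y of bar_right in the frame of post above 0 m and x of bar_right in the frame of post above 0.025 m)) and angle between the y axis of bar and the y axis of rack, either way round above 0.08 rad), for 0.1 s.
At the end, for the whole second after the job is handed in: The bar lies flat on the bench between the cheeks of the bay, along its back wall with no gap over 5 mm at either end, at rest (x of bar_left in the frame of rack between -0.02 and -0.01 m and x of bar_right in the frame of rack between -0.02 and -0.01 m and y of bar in the frame of rack between -0.03 and 0.03 m and height (world z) of each of bar_left, bar_right below 0.02 m and linear speed of bar below 0.01 m/s); the robot touches nothing.
It fails at once if the bar was lifted: an end or the middle rose more than 10 mm off the bench (height (world z) of any of bar_left, bar_right above 0.025 m or height (world z) of bar above 0.01 m).
It fails at once if the bar was gripped: the fingers squeezed it with over 35 N in all while it touched neither rack nor post (contact force between the fingers and bar above 35 N and contact force between bar and rack below 0.5 N and contact force between bar and post below 0.5 N).
It fails at once if the solder reel, the flux tin or the pliers were moved more than 20 mm (distance of any of reel, tin, pliers from where it was at the start of the episode above 0.02 m).
It also fails if it takes over 72 s, if anything falls off the work surface, if the arm or the gripper's body presses on something with over 40 N, if the wrist force passes 120 N, or if a joint passes its speed limit or range.

## Working session

There is one attempt and no reset: what is moved stays moved. The work goes in short steps, Python scripts to look and compute and a tool call to move; the robot and the scene stay as the last step left them, time stands still between calls to the robot, and variables do not carry over. Pictures are saved under pics/ and viewed, at most 10 in all, crops included, and the job is handed in when it is done.

Besides the shell and the picture viewer there is one more tool, called after "Emit:" by a JSON object that holds its "op" and its "data". move_arm: Moves the arm, as the interface text tells. Its arguments: {"type":"object","properties":{"motion":{"type":"array"},"gripper":{"type":"number"}},"required":["motion"]}

```bash
mkdir -p pics; ls; cat > h.py <<'E'
import numpy as np, cv2
from workcell import bot
def ray_z(cam,px,z):
    """px list of (col,row) -> world points on plane z"""
    m=bot.camera_model(cam);K=np.array(m["K"],float);d=np.array(m["dist"],float);T=np.array(m["world_from_camera"],float)
    u=cv2.undistortPoints(np.array(px,float).reshape(-1,1,2),K,d).reshape(-1,2)
    r=np.c_[u,np.ones(len(u))]@T[:3,:3].T;o=T[:3,3]
    return o+r*((z-o[2])/r[:,2])[:,None]
def proj(cam,P):
    m=bot.camera_model(cam);T=np.linalg.inv(np.array(m["world_from_camera"],float))
    return cv2.projectPoints(np.array(P,float).reshape(-1,1,3),cv2.Rodrigues(T[:3,:3])[0],T[:3,3],np.array(m["K"],float),np.array(m["dist"],float))[0].reshape(-1,2)
E
python3 - <<'E'
from h import *
o=bot.get_obs();print(o["eef_pos"],o["tool_rot"],o["clock"])
for c in ["scene","side"]:
    im=bot.camera(c);cv2.imwrite(f"pics/{c}0.png",im)
    print(c,np.array(bot.camera_model(c)["world_from_camera"])[:3,3].round(2))
    for n in ["bar","rack","post","reel","tin","pliers"]:
        for r in bot.cut_out(c,n)[:3]:
            q=np.argwhere(r["mask"]);ce=r["centre"]
            print(n,round(r["score"],2),np.round(ce),q.min(0),q.max(0),len(q),ray_z(c,[ce[::-1]],0.02)[0][:2].round(3))
E
```

```text
pics
[ 4.99303066e-01 -9.42090002e-06  2.03984365e-01] [ 0.70710419  0.70710856 -0.00077152 -0.00074939] 0.0
scene [ 1.23 -0.2   0.88]
bar 0.78 [207. 236.] [190 181] [223 291] 1681 [ 0.477 -0.075]
rack 0.84 [276. 299.] [225 204] [310 398] 9456 [0.732 0.018]
post 0.93 [188. 424.] [171 408] [209 434] 488 [0.552 0.46 ]
post 0.59 [199. 336.] [173 321] [230 347] 902 [0.523 0.196]
reel 0.84 [189. 362.] [177 353] [200 374] 422 [0.507 0.285]
tin 0.7 [166. 328.] [162 319] [176 337] 212 [0.394 0.223]
pliers 0.97 [304. 126.] [270 123] [330 149] 678 [ 0.696 -0.383]
side [0.3  0.66 0.53]
bar 0.93 [216. 296.] [173 273] [255 324] 1530 [ 0.473 -0.029]
rack 0.65 [232. 158.] [157  83] [299 268] 9300 [0.733 0.11 ]
rack 0.23 [223. 209.] [193 183] [276 231] 2172 [0.645 0.05 ]
post 0.95 [283.  88.] [260  61] [326 108] 1361 [0.77  0.276]
post 0.83 [345. 119.] [317  86] [395 143] 2343 [0.641 0.368]
post 0.68 [222. 208.] [193 182] [276 230] 2129 [0.648 0.049]
reel 0.85 [324. 221.] [303 202] [349 241] 1529 [0.51  0.289]
tin 0.85 [311. 302.] [298 284] [332 316] 921 [0.396 0.223]
pliers 0.82 [143. 257.] [140 234] [150 288] 357 [ 0.68  -0.355]
```

View pics/scene0.png

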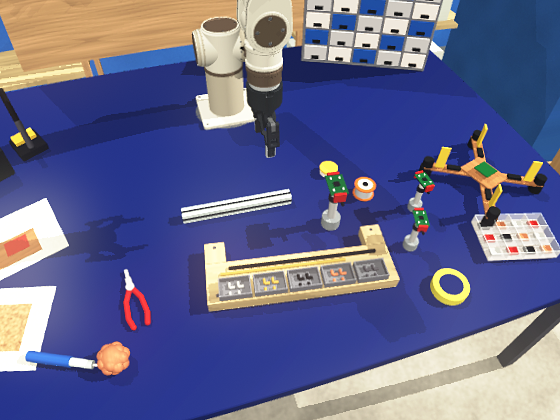

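View pics/side0.png

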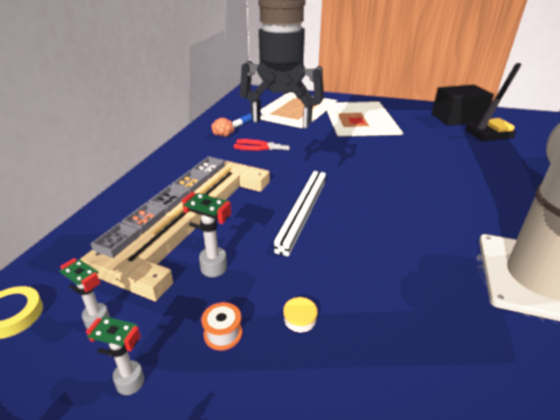

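The scene shows the bar at (182–291, 190–222), the tall post at (333, 200), the rack's cheeks at (213, 258) and (372, 240), the reel at (364, 188), the tin at (328, 168) and the pliers at (135, 300). The two small posts by (415, 210) are look-alikes. I'll zoom in to get the corners.

```bash
python3 - <<'E'
import cv2
a=cv2.imread("pics/scene0.png")[165:315,175:405];cv2.imwrite("pics/sc_z.png",cv2.resize(a,None,fx=3.4,fy=3.4,interpolation=cv2.INTER_CUBIC))
a=cv2.imread("pics/side0.png")[145:305,75:335];cv2.imwrite("pics/si_z.png",cv2.resize(a,None,fx=3,fy=3,interpolation=cv2.INTER_CUBIC))
E
```

```text
(no output)
```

View pics/sc_z.png

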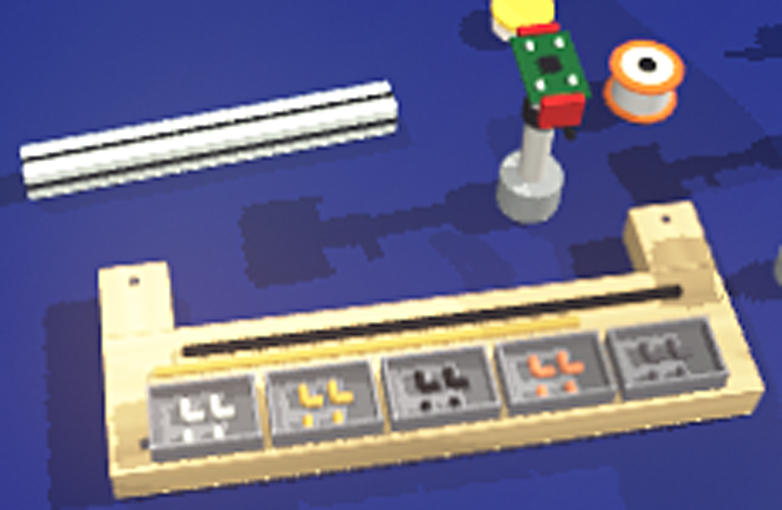

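View pics/si_z.png

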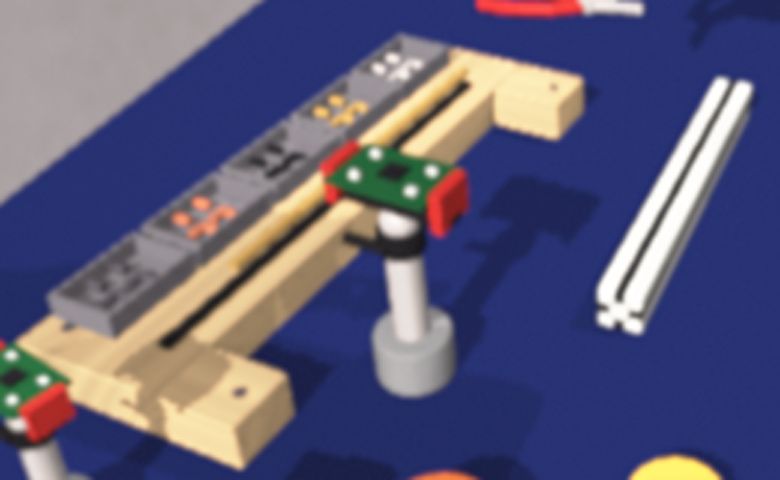

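```bash
cat > fit.py <<'E'
from h import *
from scipy.optimize import least_squares
S=lambda p:(p[0]/3.4+175,p[1]/3.4+165); D=lambda p:(p[0]/3+75,p[1]/3+145)
def fit(obs,x0):
    def res(p):
        c,s=np.cos(p[2]),np.sin(p[2]);out=[]
        for cam,px,P in obs:
            q=np.array([p[0]+c*P[0]-s*P[1],p[1]+s*P[0]+c*P[1],P[2]]);out.append(proj(cam,[q])[0]-px)
        return np.ravel(out)
    r=least_squares(res,x0,loss="soft_l1");return r.x,r.fun.reshape(-1,2)
h=.034
rack=[("scene",S(p),P) for p,P in [((100,268),(-.06,-.225,h)),((170,263),(-.06,-.175,h)),((174,330),(0,-.175,h)),((624,222),(-.06,.175,h)),((690,203),(-.06,.225,h))]]
rack+=[("side",D(p),P) for p,P in [((562,98),(-.06,-.175,h)),((583,76),(-.06,-.225,h)),((560,140),(-.06,-.175,0)),((497,90),(0,-.175,h)),((245,433),(-.06,.225,h)),((240,468),(-.06,.225,0)),((290,373),(-.06,.175,h)),((293,410),(-.06,.175,0))]]
bar=[("scene",S(p),P) for p,P in [((20,148),(-.015,-.15,.03)),((388,82),(-.015,.15,.03)),((30,200),(.015,-.15,0)),((397,132),(.015,.15,0))]]
bar+=[("side",D(p),P) for p,P in [((598,292),(.015,.15,.03)),((648,300),(-.015,.15,.03)),((640,332),(-.015,.15,0)),((718,78),(.015,-.15,.03)),((752,85),(-.015,-.15,.03))]]
if __name__=="__main__":
    x,f=fit(rack,[.7,0,0]);print("rack",x.round(4));print(f.round(1).tolist())
    b,f=fit(bar,[.47,-.05,0]);print("bar",b.round(4));print(f.round(1).tolist())
    ps=ray_z("scene",[S((530,178))],h)[0][:2];pd=ray_z("side",[D((414,335))],h)[0][:2];print("post",ps.round(4),pd.round(4))
    c,s=np.cos(x[2]),np.sin(x[2]);R=np.array([[c,s],[-s,c]])
    for n,p in [("post",ps),("post",pd),("bar",b[:2]),("barL",b[:2]+.15*np.array([-np.sin(b[2]),np.cos(b[2])])),("barR",b[:2]-.15*np.array([-np.sin(b[2]),np.cos(b[2])])),("reel",[.51,.287]),("tin",[.395,.223]),("pl",[.69,-.36])]: print(n,(R@(np.array(p)-x[:2])).round(4))
E
python3 fit.py
```

```text
rack [ 0.6757  0.0315 -0.1421]
[[-1.0, -0.2], [-1.5, -1.0], [-0.9, -0.8], [0.9, -4.1], [-0.1, -0.6], [-1.7, 1.9], [0.3, 0.3], [-0.7, -0.3], [-1.2, -0.6], [-4.5, -1.9], [0.5, 0.4], [-0.8, -0.4], [0.9, 0.9]]
bar [ 0.4681 -0.0701 -0.0364]
[[0.0, -0.7], [-0.2, -0.7], [0.0, -0.4], [-0.4, -0.5], [0.1, -0.9], [-2.1, -0.2], [0.3, 0.7], [-0.4, 0.2], [-0.3, -0.3]]
post [0.5926 0.1528] [0.5829 0.1606]
post [-0.0994  0.1083]
post [-0.1102  0.1146]
bar [-0.1911 -0.13  ]
barL [-0.207   0.0192]
barR [-0.1753 -0.2792]
reel [-0.2002  0.2294]
tin [-0.305   0.1498]
pl [ 0.0696 -0.3856]
```

```bash
cat > st.py <<'E'
from h import *
import sys
from scipy.spatial.transform import Rotation as Ro
from scipy.optimize import minimize
from scipy.spatial import ConvexHull
RK=np.array([.6757,.0315,-.1421])
def R2(a): return np.array([[np.cos(a),-np.sin(a)],[np.sin(a),np.cos(a)]])
def to_rack(p): return R2(RK[2]).T@(np.array(p)[:2]-RK[:2])
def tcp():
    o=bot.get_obs();M=Ro.from_quat(o["tool_rot"]).as_matrix();yx=M[:2,1]
    print("t",round(o["clock"],2),"tcp rack",(to_rack(o["eef_pos"])*100).round(2),"z",round(o["eef_pos"][2]*100,2),"yaw rel deg",round(np.degrees(np.arctan2(yx[1],yx[0])-RK[2]),2),"F",np.round(o["ft_force"],1),"w",round(o["grip_width"],3))
BOX=np.array([[x,y,z] for x in(-.015,.015) for y in(-.15,.15) for z in(0,.03)])
def bar(x0,cams=("scene","side"),save=None):
    ms={}
    for c in cams:
        im=bot.camera(c)
        if save: cv2.imwrite(f"pics/{save}_{c}.png",im)
        r=bot.cut_out(c,"bar")
        if r: ms[c]=r[0]["mask"];print(c,round(r[0]["score"],2),r[0]["mask"].sum())
    def cost(p):
        P=BOX.copy();P[:,:2]=BOX[:,:2]@R2(p[2]).T+p[:2];t=0
        for c,m in ms.items():
            q=proj(c,P);h=cv2.convexHull((q*16).astype(np.int32));b=np.zeros(m.shape,np.uint8);cv2.fillConvexPoly(b,h,1,shift=4);b=b>0
            t+=(m&~b).sum()+.6*(b&~m).sum()
        return t
    best=min((minimize(cost,x0,method="Nelder-Mead",options=dict(initial_simplex=np.array(x0)+s*np.array([[0,0,0],[.02,0,0],[0,.02,0],[0,0,.15]])))for s in(1,-1,.4)),key=lambda r:r.fun)
    b=best.x;u=R2(b[2])@[0,1];print("bar world",b.round(4).tolist(),"cost",best.fun)
    print("rack cm: C",(to_rack(b)*100).round(2),"L",(to_rack(b[:2]+.15*u)*100).round(2),"R",(to_rack(b[:2]-.15*u)*100).round(2),"ang deg",round(-np.degrees(b[2]-RK[2]),2))
    return b
if __name__=="__main__":
    tcp()
    if len(sys.argv)>3: bar([float(v) for v in sys.argv[1:4]],save=sys.argv[4] if len(sys.argv)>4 else None)
E
python3 st.py .468 -.07 -.036
```

```text
t 0.7 tcp rack [-16.95  -5.61] z 20.49 yaw rel deg 8.14 F [-0.2  0.5 -0.4] w 0.085
scene 0.64 1618
side 0.7 1469
bar world [0.4704, -0.0713, -0.0394] cost 222.2
rack cm: C [-18.87 -13.09] L [-20.4    1.84] R [-17.33 -28.01] ang deg -5.88
```

Emit:
{"op": "move_arm", "data": {"motion": [{"x": 3.5, "y": -4.6, "yaw": 4}, {"x": 7, "y": -9.2, "yaw": 8.1}, {"x": 7, "y": -9.2, "yaw": 8.1, "z": 6}, {"x": 7, "y": -9.2, "yaw": 8.1, "z": 12}, {"x": 7, "y": -9.2, "yaw": 8.1, "z": 16}, {"x": 7, "y": -9.2, "yaw": 8.1, "z": 19}, {"x": 7, "y": -9.2, "yaw": 8.1, "z": 19}, {"x": 7, "y": -9.2, "yaw": 8.1, "z": 19}], "gripper": -1}}

```text
invalid input at $.motion[0]: expected keys x, y, z, yaw
```

```bash
python3 st.py
```

```text
t 0.9 tcp rack [-16.95  -5.61] z 20.49 yaw rel deg 8.14 F [ 0.  -0.3  0.3] w 0.086
```

Emit:
{"op": "move_arm", "data": {"motion": [{"x": 3.5, "y": -4.6, "z": 0, "yaw": 4}, {"x": 7, "y": -9.2, "z": 0, "yaw": 8.1}, {"x": 7, "y": -9.2, "z": 6, "yaw": 8.1}, {"x": 7, "y": -9.2, "z": 12, "yaw": 8.1}, {"x": 7, "y": -9.2, "z": 16, "yaw": 8.1}, {"x": 7, "y": -9.2, "z": 19, "yaw": 8.1}, {"x": 7, "y": -9.2, "z": 19, "yaw": 8.1}, {"x": 7, "y": -9.2, "z": 19, "yaw": 8.1}], "gripper": -1}}

```text
clock: 1.9
eef_pos: [0.4089, 0.0701, 0.0159]
tool_rot: [0.755, 0.655, 0.001, 0.0]
ft_force: [0.6, 0.1, 0.1]
grip_width: 0.0003
grasp_force: 0.0
```

```bash
python3 st.py
```

```text
t 1.9 tcp rack [-26.95   0.05] z 1.59 yaw rel deg 0.04 F [0.6 0.1 0.1] w 0.0
```

Emit:
{"op": "move_arm", "data": {"motion": [{"x": -1.5, "y": 2, "z": 0.3, "yaw": 0}, {"x": -1.7, "y": 3, "z": 0.3, "yaw": 0}, {"x": -1.7, "y": 4, "z": 0.3, "yaw": 0}, {"x": -1.8, "y": 5, "z": 0.3, "yaw": 0}, {"x": -1.9, "y": 6, "z": 0.3, "yaw": 0}, {"x": -2, "y": 7, "z": 0.3, "yaw": 0}, {"x": -2.1, "y": 8, "z": 0.3, "yaw": 0}, {"x": -2.2, "y": 9, "z": 0.3, "yaw": 0}, {"x": -2.4, "y": 10, "z": 0.3, "yaw": 0}, {"x": -2.6, "y": 11, "z": 0.3, "yaw": 0}, {"x": -2.8, "y": 12, "z": 0.3, "yaw": 0}, {"x": -3, "y": 13, "z": 0.3, "yaw": 0}, {"x": -3, "y": 13, "z": 0.3, "yaw": 0}]}}

```text
clock: 3.52
eef_pos: [0.5334, 0.0217, 0.012]
tool_rot: [0.755, 0.655, 0.0, 0.0]
ft_force: [-0.8, 0.1, 1.2]
grip_width: -0.0001
grasp_force: 0.0
```

```bash
python3 st.py .50 -.07 -.4 a
```

```text
t 3.52 tcp rack [-13.95  -2.98] z 1.2 yaw rel deg 0.01 F [-0.8  0.1  1.2] w -0.0
scene 0.96 1359
side 0.56 1511
bar world [0.4693, -0.0712, -0.0402] cost 344.4
rack cm: C [-18.97 -13.09] L [-20.5    1.83] R [-17.45 -28.02] ang deg -5.84
```

View pics/a_side.png

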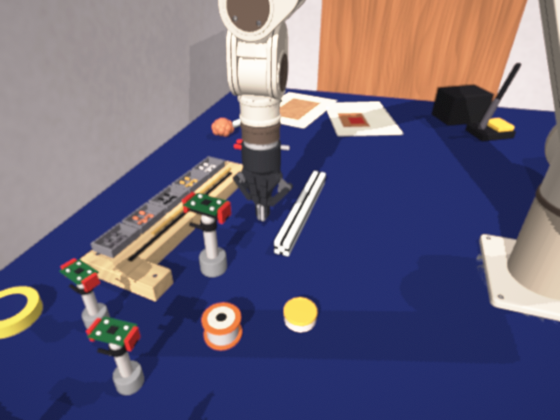

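The side view shows the fingertips at (263, 217), on the rack side of the bar. The bar is still at (275–325, 173–250), not moved. I'll check the projection.

```bash
python3 - <<'E'
from h import *
p=bot.get_obs()["eef_pos"];print(p,proj("side",[p]),proj("scene",[p]),proj("side",[[.476,.0786,.015]]),proj("scene",[[.476,.0786,.015]]))
E
```

```text
[0.53190945 0.02207672 0.01179571] [[263.21246788 227.94163943]] [[276.33609326 216.36159887]] [[280.5490274 248.3545679]] [[289.99986666 196.61244209]]
```

View pics/a_scene.png

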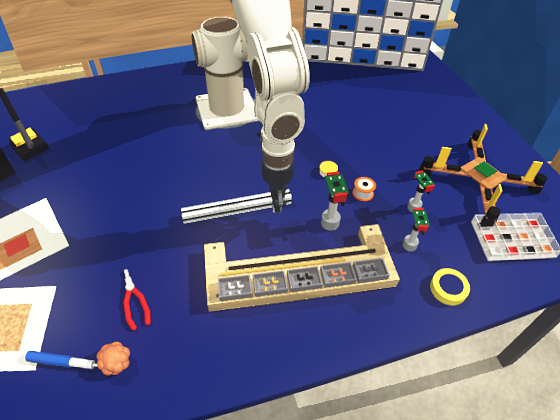

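```bash
python3 - <<'E'
from h import *
p=np.array(bot.get_obs()["eef_pos"])
for z in (.012,.02,.03,.04): p[2]=z;print(z,proj("side",[p]).round(1),proj("scene",[p]).round(1))
a=cv2.imread("pics/a_side.png")[160:260,215:335];b=cv2.imread("pics/a_scene.png")[140:240,225:345]
v=np.hstack([cv2.resize(i,(400,334),interpolation=cv2.INTER_CUBIC) for i in(a,b)]);cv2.imwrite("pics/az.png",v)
E
```

```text
0.012 [[263.2 227.9]] [[276.3 216.3]]
0.02 [[263.1 224.9]] [[276.4 214.4]]
0.03 [[263.1 221.1]] [[276.4 211.9]]
0.04 [[263.  217.3]] [[276.5 209.5]]
```

View pics/az.png

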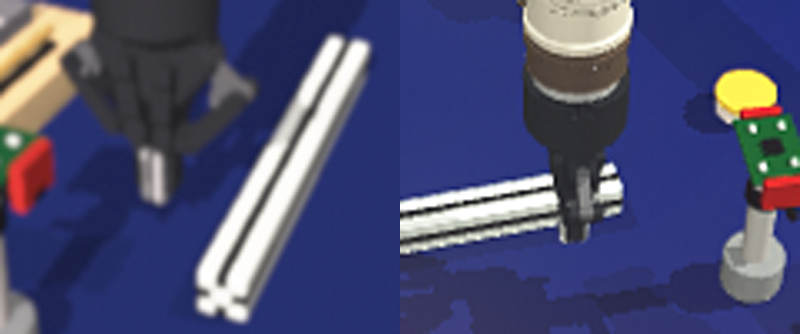

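The zoomed view puts the fingertips at crop (153, 205) and (573, 240), about 18 mm higher than the reported TCP. They passed just over the bar. I'll go back and work 18 mm lower.

Emit:
{"op": "move_arm", "data": {"motion": [{"x": 0, "y": 0, "z": -4, "yaw": 0}, {"x": 0.7, "y": -6, "z": -4, "yaw": 0}, {"x": 1.5, "y": -12, "z": -4, "yaw": 0}, {"x": 1.5, "y": -13, "z": -1, "yaw": 0}, {"x": 1.5, "y": -13, "z": 0.8, "yaw": 0}, {"x": 1.5, "y": -13, "z": 1.4, "yaw": 0}, {"x": 1.5, "y": -13, "z": 1.7, "yaw": 0}, {"x": 1.5, "y": -13, "z": 1.7, "yaw": 0}]}}

```text
clock: 4.72
eef_pos: [0.4064, 0.0551, -0.0048]
tool_rot: [0.755, 0.655, 0.0, 0.0]
ft_force: [-0.2, -0.3, 0.4]
grip_width: 0.0003
grasp_force: 0.0
```

```bash
python3 st.py .469 -.07 -.04 b
```

```text
t 4.72 tcp rack [-26.99  -1.47] z -0.48 yaw rel deg 0.03 F [-0.2 -0.3  0.4] w 0.0
scene 0.66 1627
side 0.68 678
bar world [0.4702, -0.0714, -0.0358] cost 683.4
rack cm: C [-18.89 -13.1 ] L [-20.48   1.82] R [-17.3  -28.01] ang deg -6.09
```

No contact with the bench at a TCP z of -0.5 cm, so the offset is real. Pushing now.

Emit:
{"op": "move_arm", "data": {"motion": [{"x": 0, "y": 2, "z": 0, "yaw": 0}, {"x": 0, "y": 3, "z": 0, "yaw": 0}, {"x": 0, "y": 4, "z": 0, "yaw": 0}, {"x": -0.2, "y": 5, "z": 0, "yaw": 0}, {"x": -0.3, "y": 6, "z": 0, "yaw": 0}, {"x": -0.4, "y": 7, "z": 0, "yaw": 0}, {"x": -0.5, "y": 8, "z": 0, "yaw": 0}, {"x": -0.7, "y": 9, "z": 0, "yaw": 0}, {"x": -0.9, "y": 10, "z": 0, "yaw": 0}, {"x": -1.1, "y": 11, "z": 0, "yaw": 0}, {"x": -1.3, "y": 12, "z": 0, "yaw": 0}, {"x": -1.3, "y": 12, "z": 0, "yaw": 0}]}}

```text
clock: 6.42
eef_pos: [0.5242, 0.0249, -0.005]
tool_rot: [0.756, 0.655, 0.0, 0.001]
ft_force: [-0.1, -0.9, -0.5]
grip_width: -0.0
grasp_force: 0.0
```

```bash
python3 st.py .50 -.07 -.4 c
```

```text
t 6.42 tcp rack [-14.91  -2.8 ] z -0.5 yaw rel deg 0.0 F [-0.1 -0.9 -0.5] w -0.0
scene 0.64 1730
side 0.77 1316
bar world [0.5031, -0.0906, -0.4377] cost 517.6
rack cm: C [-15.36 -14.53] L [-10.99  -0.18] R [-19.73 -28.88] ang deg 16.94
```

Emit:
{"op": "move_arm", "data": {"motion": [{"x": -0.1, "y": 1, "z": 0, "yaw": 0}, {"x": -0.3, "y": 2, "z": 0, "yaw": 0}, {"x": -0.4, "y": 2.6, "z": 0, "yaw": 0}, {"x": -0.4, "y": 2.6, "z": 0, "yaw": 0}, {"x": -0.4, "y": 0, "z": 0, "yaw": 0}, {"x": -0.4, "y": -1, "z": -3, "yaw": 0}, {"x": -4, "y": -3, "z": -6, "yaw": 4}, {"x": -9, "y": -5, "z": -6, "yaw": 8}, {"x": -15, "y": -6, "z": -6, "yaw": 12}, {"x": -21, "y": -7, "z": -6, "yaw": 16}, {"x": -27, "y": -8, "z": -6, "yaw": 20}, {"x": -33, "y": -8, "z": -6, "yaw": 22}, {"x": -33, "y": -8, "z": -6, "yaw": 22}, {"x": -33, "y": -8, "z": -6, "yaw": 22}]}}

```text
clock: 8.38
eef_pos: [0.3968, -0.29, 0.0548]
tool_rot: [0.867, 0.499, 0.0, -0.0]
ft_force: [-0.1, 1.0, 0.1]
grip_width: -0.0001
grasp_force: 0.0
```

```bash
python3 st.py .51 -.09 -.5 d
```

```text
t 8.38 tcp rack [-23.05 -35.77] z 5.48 yaw rel deg -22.01 F [-0.1  1.   0.1] w -0.0
scene 0.88 1782
side 0.63 2066
bar world [0.5127, -0.092, -0.5758] cost 121.6
rack cm: C [-14.39 -14.54] L [-8.08 -0.93] R [-20.69 -28.15] ang deg 24.85
```

Emit:
{"op": "move_arm", "data": {"motion": [{"x": 3.5, "y": -0.8, "z": 2, "yaw": 2.85}, {"x": 3.5, "y": -1.1, "z": 4.5, "yaw": 2.85}, {"x": 3.5, "y": -0.8, "z": 6, "yaw": 2.85}, {"x": 3.5, "y": -0.8, "z": 6, "yaw": 2.85}]}}

```text
clock: 9.07
eef_pos: [0.4076, -0.2551, -0.0059]
tool_rot: [0.878, 0.478, -0.0, -0.001]
ft_force: [-0.9, -0.4, -0.3]
grip_width: -0.0002
grasp_force: 0.0
```

```bash
python3 - <<'E'
from st import *
tcp();e=to_rack(bot.get_obs()["eef_pos"])*100;a=np.radians(24.85);u=np.array([np.sin(a),np.cos(a)]);v=np.array([np.cos(a),-np.sin(a)])
d=np.array([-20.69,-28.15])-e;print("to R along x,y tool",d@u,d@v)
E
```

```text
t 9.07 tcp rack [-22.49 -32.17] z -0.59 yaw rel deg -24.75 F [-0.9 -0.4 -0.3] w -0.0
to R along x,y tool 4.398892869866904 -0.05815379335250203
```

Emit:
{"op": "move_arm", "data": {"motion": [{"x": 2, "y": 0, "z": 0, "yaw": 0}, {"x": 3, "y": 0, "z": 0, "yaw": 0}, {"x": 4, "y": 0, "z": 0, "yaw": 0}, {"x": 5, "y": 0, "z": 0, "yaw": 0}, {"x": 6, "y": 0, "z": 0, "yaw": 0}, {"x": 7, "y": 0, "z": 0, "yaw": 0}, {"x": 8, "y": 0, "z": 0, "yaw": 0}, {"x": 9, "y": 0, "z": 0, "yaw": 0}, {"x": 10, "y": 0, "z": 0, "yaw": 0}, {"x": 11, "y": 0, "z": 0, "yaw": 0}, {"x": 11, "y": 0, "z": 0, "yaw": 0}]}}

```text
clock: 10.45
eef_pos: [0.4683, -0.1626, -0.005]
tool_rot: [0.878, 0.478, 0.001, -0.0]
ft_force: [-0.6, -1.4, 0.1]
grip_width: 0.0
grasp_force: 0.0
```

```bash
python3 st.py .555 -.04 -.57 e
```

```text
t 10.45 tcp rack [-17.79 -22.15] z -0.5 yaw rel deg -24.75 F [-0.6 -1.4  0.1] w 0.0
scene 0.74 1772
side 0.8 1952
bar world [0.5535, -0.0253, -0.5597] cost 384.59999999999997
rack cm: C [-11.29  -7.35] L [-5.21  6.36] R [-17.38 -21.06] ang deg 23.93
```

Emit:
{"op": "move_arm", "data": {"motion": [{"x": 1, "y": 0, "z": 0, "yaw": 0}, {"x": 2, "y": 0, "z": 0, "yaw": 0}, {"x": 3, "y": 0, "z": 0, "yaw": 0}, {"x": 4, "y": 0, "z": 0, "yaw": 0}, {"x": 5, "y": 0, "z": 0, "yaw": 0}, {"x": 6, "y": 0, "z": 0, "yaw": 0}, {"x": 7, "y": 0, "z": 0, "yaw": 0}, {"x": 7, "y": 0, "z": 0, "yaw": 0}]}}

```text
clock: 11.65
eef_pos: [0.5066, -0.1038, -0.0049]
tool_rot: [0.878, 0.478, 0.001, 0.0]
ft_force: [-0.3, -0.6, -0.2]
grip_width: -0.0002
grasp_force: 0.0
```

```bash
python3 st.py .58 .02 -.55 f
```

```text
t 11.65 tcp rack [-14.82 -15.79] z -0.49 yaw rel deg -24.73 F [-0.3 -0.6 -0.2] w -0.0
scene 0.91 1877
side 0.78 2310
bar world [0.5941, 0.0347, -0.5709] cost 369.79999999999995
rack cm: C [-8.12 -0.84] L [-1.89 12.8 ] R [-14.36 -14.48] ang deg 24.57
```

Emit:
{"op": "move_arm", "data": {"motion": [{"x": -1.5, "y": 0, "z": 0, "yaw": 0}, {"x": -1.8, "y": -2.5, "z": 0, "yaw": 0}, {"x": -1.8, "y": -5.2, "z": 0, "yaw": -8}, {"x": 0, "y": -5.2, "z": 0, "yaw": -16}, {"x": 1.2, "y": -5.2, "z": 0, "yaw": -24.7}, {"x": 1.2, "y": -5.2, "z": 0, "yaw": -24.7}, {"x": 1.2, "y": -5.2, "z": 0, "yaw": -24.7}]}}

```text
clock: 12.72
eef_pos: [0.4679, -0.0671, -0.0052]
tool_rot: [0.757, 0.653, -0.0, -0.0]
ft_force: [0.1, 0.6, -0.6]
grip_width: -0.0001
grasp_force: 0.0
```

```bash
python3 st.py
```

```text
t 12.72 tcp rack [-19.17 -12.71] z -0.52 yaw rel deg -0.28 F [ 0.1  0.6 -0.6] w -0.0
```

Emit:
{"op": "move_arm", "data": {"motion": [{"x": 0, "y": 1, "z": 0, "yaw": 0}, {"x": 0, "y": 2, "z": 0, "yaw": 0}, {"x": 0, "y": 3, "z": 0, "yaw": 0}, {"x": -0.1, "y": 4, "z": 0, "yaw": 0}, {"x": -0.3, "y": 5, "z": 0, "yaw": 0}, {"x": -0.5, "y": 6, "z": 0, "yaw": 0}, {"x": -0.7, "y": 7, "z": 0, "yaw": 0}, {"x": -0.9, "y": 8, "z": 0, "yaw": 0}, {"x": -1, "y": 9, "z": 0, "yaw": 0}, {"x": -1, "y": 9, "z": 0, "yaw": 0}]}}

```text
clock: 13.98
eef_pos: [0.5576, -0.0894, -0.0049]
tool_rot: [0.756, 0.654, 0.001, 0.001]
ft_force: [-0.7, -0.6, -0.2]
grip_width: 0.0001
grasp_force: 0.0
```

```bash
python3 st.py .615 .02 -.25 g
```

```text
t 13.97 tcp rack [ -9.98 -13.64] z -0.49 yaw rel deg -0.11 F [-0.7 -0.6 -0.2] w 0.0
scene 0.9 1872
side 0.74 1626
bar world [0.6191, 0.0336, -0.2498] cost 604.2
rack cm: C [-5.64 -0.6 ] L [-4.02 14.31] R [ -7.25 -15.51] ang deg 6.17
```

Emit:
{"op": "move_arm", "data": {"motion": [{"x": 0, "y": -2, "z": 0, "yaw": 0}, {"x": 5, "y": -2, "z": 0, "yaw": 0}, {"x": 10.4, "y": -1.5, "z": 0, "yaw": 0}, {"x": 10.4, "y": -0.5, "z": 0, "yaw": 0}, {"x": 10.4, "y": 0.5, "z": 0, "yaw": 0}, {"x": 10.4, "y": 1.2, "z": 0, "yaw": 0}, {"x": 10.4, "y": 2, "z": 0, "yaw": 0}, {"x": 10.4, "y": 2.8, "z": 0, "yaw": 0}, {"x": 10.4, "y": 3.6, "z": 0, "yaw": 0}, {"x": 10.4, "y": 4.4, "z": 0, "yaw": 0}, {"x": 10.4, "y": 5, "z": 0, "yaw": 0}, {"x": 10.4, "y": 5, "z": 0, "yaw": 0}]}}

```text
clock: 15.68
eef_pos: [0.6217, 0.0066, -0.0052]
tool_rot: [0.756, 0.654, 0.0, 0.0]
ft_force: [-0.6, 0.4, -0.1]
grip_width: 0.0002
grasp_force: 0.3
```

```bash
python3 st.py .655 .03 -.15 k
```

```text
t 15.68 tcp rack [-5.   -3.23] z -0.52 yaw rel deg -0.11 F [-0.6  0.4 -0.1] w 0.0
scene 0.66 1503
side 0.56 1198
bar world [0.6523, 0.0327, -0.1612] cost 1106.2
rack cm: C [-2.33 -0.21] L [-2.04 14.78] R [ -2.62 -15.21] ang deg 1.09
```

Emit:
{"op": "move_arm", "data": {"motion": [{"x": 0, "y": 0.2, "z": 0, "yaw": 0}, {"x": 0, "y": 0.4, "z": 0, "yaw": 0}, {"x": 0, "y": 0.4, "z": 0, "yaw": 0}]}}

```text
clock: 16.25
eef_pos: [0.6242, 0.0061, -0.0051]
tool_rot: [0.756, 0.654, -0.0, -0.0]
ft_force: [-3.8, 1.5, 2.3]
grip_width: 0.0002
grasp_force: 2.2
```

Emit:
{"op": "move_arm", "data": {"motion": [{"x": 0, "y": 0.1, "z": 0, "yaw": 0}, {"x": 0, "y": 0.2, "z": 0, "yaw": 0}, {"x": 0, "y": 0.2, "z": 0, "yaw": 0}]}}

```text
clock: 16.62
eef_pos: [0.6267, 0.0056, -0.0051]
tool_rot: [0.756, 0.654, 0.0, 0.0]
ft_force: [-3.4, 0.3, 2.2]
grip_width: -0.0002
grasp_force: 2.0
```

Emit:
{"op": "move_arm", "data": {"motion": [{"x": 0, "y": 0.1, "z": 0, "yaw": 0}, {"x": 0, "y": 0.2, "z": 0, "yaw": 0}, {"x": 0, "y": 0.2, "z": 0, "yaw": 0}]}}

```text
clock: 17.0
eef_pos: [0.6288, 0.0053, -0.0051]
tool_rot: [0.756, 0.654, 0.0, 0.0]
ft_force: [-3.9, -0.3, 1.9]
grip_width: -0.0001
grasp_force: 1.9
```

```bash
python3 st.py .655 .03 -.15 m
```

```text
t 17.0 tcp rack [-4.27 -3.26] z -0.51 yaw rel deg -0.12 F [-3.9 -0.3  1.9] w -0.0
scene 0.84 1146
side 0.97 1180
bar world [0.6593, 0.0303, -0.1395] cost 1285.4
rack cm: C [-1.61 -0.35] L [-1.64 14.65] R [ -1.57 -15.35] ang deg -0.15
```

Emit:
{"op": "move_arm", "data": {"motion": [{"x": 0, "y": 0.1, "z": 0, "yaw": 0}, {"x": 0, "y": 0.2, "z": 0, "yaw": 0}, {"x": 0, "y": 0.2, "z": 0, "yaw": 0}]}}

```text
clock: 17.58
eef_pos: [0.6297, 0.0051, -0.0052]
tool_rot: [0.756, 0.654, -0.001, -0.001]
ft_force: [-5.0, -0.7, 3.2]
grip_width: -0.0001
grasp_force: 3.2
```

Emit:
{"op": "move_arm", "data": {"motion": [{"x": 0, "y": 0.1, "z": 0, "yaw": 0}, {"x": 0, "y": 0.2, "z": 0, "yaw": 0}, {"x": 0, "y": 0.2, "z": 0, "yaw": 0}]}}

```text
clock: 17.95
eef_pos: [0.6298, 0.0051, -0.0052]
tool_rot: [0.756, 0.654, -0.002, -0.002]
ft_force: [-9.2, 1.0, 6.4]
grip_width: 0.0003
grasp_force: 5.7
```

Emit:
{"op": "move_arm", "data": {"motion": [{"x": 0, "y": -1.5, "z": 0, "yaw": 0}, {"x": 3, "y": -1.5, "z": 0, "yaw": 0}, {"x": 6, "y": -1.5, "z": 0, "yaw": 0}, {"x": 6, "y": -0.8, "z": 0, "yaw": 0}, {"x": 6, "y": -0.4, "z": 0, "yaw": 0}, {"x": 6, "y": -0.2, "z": 0, "yaw": 0}, {"x": 6, "y": 0, "z": 0, "yaw": 0}, {"x": 6, "y": 0, "z": 0, "yaw": 0}]}}

```text
clock: 18.95
eef_pos: [0.6382, 0.065, -0.0051]
tool_rot: [0.756, 0.654, -0.001, -0.003]
ft_force: [-8.5, 4.6, 6.2]
grip_width: 0.0001
grasp_force: 5.2
```

```bash
python3 st.py
```

```text
t 18.95 tcp rack [-4.19  2.79] z -0.51 yaw rel deg -0.1 F [-8.5  4.6  6.2] w 0.0
```

Emit:
{"op": "move_arm", "data": {"motion": [{"x": 0, "y": -1.5, "z": 0, "yaw": 0}, {"x": -5, "y": -1.5, "z": 0, "yaw": 0}, {"x": -10, "y": -1.5, "z": 0, "yaw": 0}, {"x": -15, "y": -1.5, "z": 0, "yaw": 0}, {"x": -15, "y": -0.8, "z": 0, "yaw": 0}, {"x": -15, "y": -0.4, "z": 0, "yaw": 0}, {"x": -15, "y": -0.2, "z": 0, "yaw": 0}, {"x": -15, "y": 0, "z": 0, "yaw": 0}, {"x": -15, "y": 0, "z": 0, "yaw": 0}]}}

```text
clock: 20.08
eef_pos: [0.6172, -0.084, -0.0052]
tool_rot: [0.756, 0.655, -0.003, -0.001]
ft_force: [-7.3, -3.2, 6.2]
grip_width: 0.0001
grasp_force: 4.0
```

```bash
python3 st.py
```

```text
t 20.07 tcp rack [ -4.16 -12.26] z -0.52 yaw rel deg -0.05 F [-7.3 -3.2  6.2] w 0.0
```

All three points read -4.17 cm, so the bar is flush. Retreat and check.

Emit:
{"op": "move_arm", "data": {"motion": [{"x": 0, "y": -2, "z": 0, "yaw": 0}, {"x": 0, "y": -7, "z": -2, "yaw": 0}, {"x": 0, "y": -12, "z": -7, "yaw": 0}, {"x": 0, "y": -16, "z": -13, "yaw": 0}, {"x": 0, "y": -18, "z": -18, "yaw": 0}, {"x": 0, "y": -18, "z": -18, "yaw": 0}, {"x": 0, "y": -18, "z": -18, "yaw": 0}]}}

```text
clock: 20.95
eef_pos: [0.4423, -0.0576, 0.1755]
tool_rot: [0.756, 0.655, 0.001, 0.001]
ft_force: [-0.1, -0.0, -0.5]
grip_width: 0.0001
grasp_force: 0.0
```

```bash
python3 st.py .659 .03 -.14 n; python3 - <<'E'
import cv2
a=cv2.imread("pics/n_scene.png")[165:315,175:405];b=cv2.imread("pics/n_side.png")[145:305,75:335]
cv2.imwrite("pics/nz.png",cv2.resize(cv2.hconcat([cv2.resize(a,(245,160)),b]),None,fx=1.58,fy=1.58*1.0,interpolation=cv2.INTER_CUBIC))
E
```

```text
t 20.95 tcp rack [-21.84 -12.13] z 17.55 yaw rel deg -0.01 F [-0.1 -0.  -0.5] w 0.0
scene 0.7 1060
side 0.8 1394
bar world [0.6607, 0.0306, -0.1256] cost 1183.6
rack cm: C [-1.47 -0.31] L [-1.72 14.69] R [ -1.23 -15.3 ] ang deg -0.95
```

View pics/nz.png

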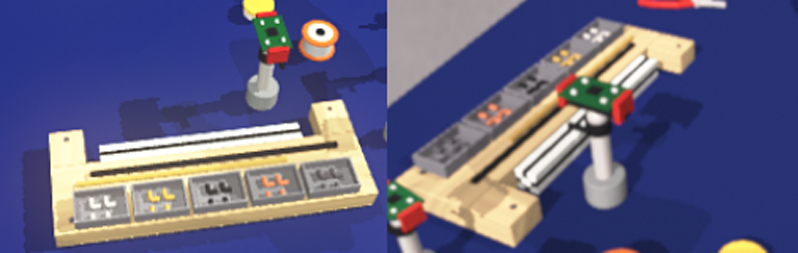

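The views show the bar flush along the back wall between the cheeks (left panel 98–300, 125–160). The post, reel and tin are where they were, and the arm is clear.

```bash
python3 -c "
from workcell import bot
print(bot.job_done())"
```

```text
the job is handed in; nothing more can be done
None
```

The bar lies flush along the bay's back wall between the cheeks. It was only pushed, never gripped or lifted, and the job was handed in at about 21 s; the verdict was not shown.

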